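# Slip stone through the dresser guard onto the sprung pad

### The job

Lift the grey slip stone out of the wooden rack, pass it end first down through the narrow slot in the top of the stone dresser's guard, and feel for the sprung dressing pad hidden inside. Press on gently until the pad has sunk about 6 mm, without pushing it to its bottom, and finish there with the gripper still holding the stone upright against the pad. Leave the wooden wedge standing in the rack.

Things in the scene. Friction and masses are not known exactly. Their poses are not given: they have to be found in the camera images.
- slip_stone: grey slip stone 40 x 110 x 13 mm, 0.1 to 0.21 kg, standing loosely on end in a rack pocket. y axis up along the 110 mm length, x along the 40 mm width, z through the thickness. Origin in the middle of one broad face (z = 0): the stone's centre is 6.5 mm from it along +z, its upper end 55 mm along +y. Parallel sides, unlike the wedge
- slip_foot (a point): centre of the stone's lower end face (40 x 13 mm)
- wedge: light hardwood packing wedge 38 x 110 x 19 mm, standing on end on its thick end in the other rack pocket; it tapers upwards. Same axes as the stone (y up along the length)
- rack: wooden rack block 150 x 56 x 45 mm, fixed to the bench, origin under its centre, x along its length, z up. Two upright pockets 43 (x) x 21 (y) mm, 35 mm deep (floor 10 mm above the bench), are centred 40 mm either side of the origin along x; the stone's or wedge's width lies along the rack's x. Which pocket holds which varies
- dresser: stone dresser fixed to the bench: grey sheet-metal guard box 150 (x) x 110 (y) x 75 mm high, bolted feet on both sides, gearmotor 54 mm long on its +x end and small black switch on its -x end, all lower than the top. Origin under the centre of the box, z up
- slot (a point): centre of the slot, level with the top face of the guard (75 mm above the bench); axes as the dresser. The slot is 44 mm along x and 17 mm along y (2 mm of clearance all round the stone), upright walls through the 8 mm top plate, open below except for the pad
- pad (a joint): travel in m of the flat horizontal dressing pad (80 x 50 mm) inside the guard: 0 up at rest, growing as it is pressed straight down, bottom stop at 0.016. At rest its top lies hidden 41 to 53 mm below the top of the guard, different every time. It starts to move at 3 N and then needs 0.9 N more per mm: about 8.4 N at 6 mm, 17 N at the bottom
There are look-alikes about, which are no part of the job. Leave any yellow look-alike of the slip_stone alone.

How it is judged:
By the outcome, as a careful person would: the job done as asked, in the order asked, and still so for the second after the job is handed in, while the arm keeps its last pose, push and grip.
It also fails if it takes over 45 s, if anything falls off the work surface, if the arm or the gripper's body presses on something with over 40 N, if the wrist force passes 120 N, or if a joint passes its speed limit or range.

### The arm

A 6-joint arm with a two-finger parallel gripper is mounted at the origin on a cart in front of the work surface, level with it; the furniture and walls round the work are solid. World frame = base frame: x ahead of the robot, y to its left, z up, the work surface at z = 0. Lengths are in m, angles in rad, forces in N, time in s.
With the tool pointing down it reaches from about 0.225 to 0.875 m from the base axis. Payload 3.4 kg.
Tool frame: the origin (TCP) lies midway between the tips of the shut fingers; the grasp point (between the pads) lies 19 mm behind it (manip.grasp_offset is the distance from the TCP to the grasp point, in m); x points along the fingers, y is the direction in which the jaws open and shut, and the axes are right-handed (so a half turn about x gives the same grasp; the last joint's range is limited). The gripper opens to 85 mm and grips with 20 to 120 N. Pads are 22 mm wide; open, the fingers measure 114 mm over their backs; the gripper's body (76 mm by 85 mm) begins 54 mm behind the grasp point. The pads swing forward as they close: fully open they stand 13 mm farther back than shut.
Start: joints at [1.203, 0.276, 1.505, -0, 1.361, -0.121], TCP at [0.14, 0.558, 0.231] pointing down, gripper open.
Joint ranges: [-2.89, 2.89], [-0.75, 2.08], [0.22, 2.7], [-1.18, 4.32], [0.11, 2.71], [-2.7, 2.7]. Speed limits (rad/s): [2.57, 2.57, 3.14, 3.14, 3.14, 3.14].

### API

Orientations are given as a unit quaternion [w, x, y, z].
In Python, from rig import manip gives the robot as it stands.
- The arm moves only by the shell command python3 -m creep 'ROWS' [OPENING] [FORCE]. ROWS is a JSON object of lists of equal length, an entry for each row: "delta_pos": the shift along the tool's x, y, z in cm, a list of three; "dr": the turn, a rotation vector about the tool's x, y, z in rad, a list of three. In form: {"delta_pos": [[dx, dy, dz], ...], "dr": [[rx, ry, rz], ...]}. A call has 1 to 10 rows; each row is the pose to reach, as a shift and turn from the pose commanded when the call began, along the tool's axes at that moment; what a row does not reach only later rows make up. A row lasts 1/10 s, in which the tool goes at most 50 mm and 8.59 degrees, less where a joint would pass 70% of its speed; a pose out of reach is approached as far as the arm can. A call with a gripper value outside its range is refused whole. OPENING is the opening, from -1 (shut) to 1 (fully open), set as the call begins (- or left out, the last holds). The fingers move at their own pace and stop on an object; FORCE is the grip in N (left out, the last holds). Time passes only in rows, so rows that repeat a pose let the fingers close. It gives the time, the measured TCP pose, the force and the opening at its end, in the units of the state.
- manip.get_state(): the state, without advancing time (a new reading comes with each control period).
- manip.get_image(name): name is "scene" or "side" or "wrist"; returns a dict with "pixels" (384x512x3 uint8, blue, green, red), "depth" (384x512 float32, m along the optical axis (not along the pixel's ray), 0 where there is no reading), "intrinsics" (3x3 intrinsics, pixels), "rvec" (rotation vector, rad) and "tvec" (3), from world to camera coordinates, as OpenCV has them. Camera axes: x right, y down, z forward; pixel columns grow to the right and rows downward; lengths in m; the calibration is good to about 2 mm. A picture is of the moment at which its call begins.
- manip.sign_off(): hands the job in, once; it reports no verdict.
The state is a dict: "clock": time; "qpos": joint angles; "qd": joint speeds; "effort": joint torques, N m; "position": TCP position; "ee_rot": TCP orientation; "contact_force": force on the tool from outside, world axes, zero at the start; "moment": the same for the moment, N m; "width": finger opening in m.
Only numpy, scipy, OpenCV 4.12 (cv2) and the standard library are available. Lean on these libraries where they do the work, as an engineer would, in place of code of your own. Each camera call takes 0.05 s, during which the arm holds its last target. There are 200 camera calls.

## Working session

There is one attempt and no reset: what is moved stays moved. The work goes in short steps, Python scripts to look and compute and a shell command to move; the robot and the scene stay as the last step left them, time stands still between calls to the robot, and variables do not carry over. Pictures are saved under pics/ and viewed, about 8 in all and at most 12, crops included, and the job is handed in when it is done.

```bash
ls; mkdir -p pics
cat > h.py <<'E'
import numpy as np, cv2
from rig import manip
def grab(n,f):
    d=manip.get_image(n); np.savez('pics/'+f+'.npz',**{k:np.array(v) for k,v in d.items()}); cv2.imwrite('pics/'+f+'.png',d['pixels']); return d
def pt(d,u,v,z=None):
    K=d['intrinsics'];R=cv2.Rodrigues(np.array(d['rvec'],float))[0];t=np.array(d['tvec'],float).ravel()
    r=R.T@np.linalg.inv(K)@np.array([u,v,1.]);c=-R.T@t
    s=d['depth'][int(round(v)),int(round(u))] if z is None else (z-c[2])/r[2]
    return c+s*r
E
python3 - <<'E'
from h import *
a=grab('scene','s1');b=grab('side','d1')
cv2.imwrite('pics/both.png',cv2.resize(np.vstack([a['pixels'],b['pixels']]),(400,600))) 
print(manip.get_state())
E
```

```text
pics
{'clock': 0.1, 'qpos': array([ 1.20303519e+00,  2.76513212e-01,  1.50604221e+00,  4.95219178e-06,
        1.36070627e+00, -1.20982119e-01]), 'qd': array([ 0.00227817, -0.00205588, -0.0041731 ,  0.00069284,  0.00183142,
       -0.00194159]), 'effort': array([ 2.43966424e-03, -4.17706275e+01, -2.46401632e+01, -1.47125743e-04,
        5.91059506e-03,  2.47318360e-05]), 'position': array([0.14027734, 0.55711896, 0.23052258]), 'ee_rot': array([ 0.70158605,  0.08645652,  0.70187491, -0.08760081]), 'contact_force': array([0.39421173, 0.58456654, 0.5357881 ]), 'moment': array([-0.03242061, -0.07125998, -0.01136625]), 'width': 0.08546160975094051}
```

View pics/s1.png

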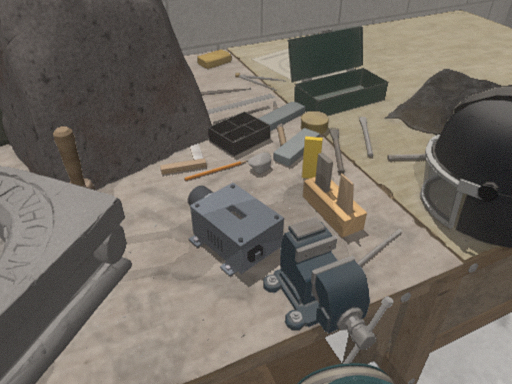

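View pics/d1.png

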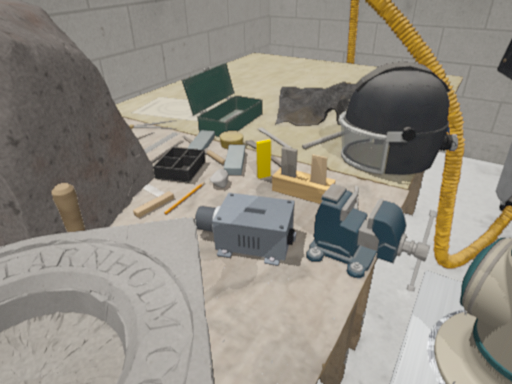

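The scene view shows the dresser's slot at about (237,211). In the rack the grey stone is at (323,168) and the wedge at (345,193), with the yellow look-alike behind them at (312,158). The side view agrees. I'll enlarge both.

Run:
```python
from h import *
a=np.load('pics/s1.npz')
cv2.imwrite('pics/s1c.png',cv2.resize(a['pixels'][125:275,180:380],(800,600),interpolation=cv2.INTER_CUBIC))
for n,u,v in [('slot',237,211),('stonetop',322,155),('wedgetop',346,177),('rack',334,203),('dtop',255,225),('dtop',215,205),('vise',317,245)]:print(n,pt(a,u,v).round(4))
b=np.load('pics/d1.npz')
for n,u,v in [('dslot',256,211),('stone',289,160),('wedge',319,168)]:print(n,pt(b,u,v).round(4))
```

```text
slot [ 0.4927 -0.0759  0.0676]
stonetop [ 0.5231 -0.2824  0.1218]
wedgetop [ 5.687e-01 -3.918e-01 -2.000e-04]
rack [ 0.4542 -0.2771  0.046 ]
dtop [ 0.4336 -0.0869  0.0758]
dtop [ 0.5182 -0.0405  0.0759]
vise [ 0.3051 -0.1378  0.1198]
dslot [ 0.5102 -0.1195  0.0338]
stone [ 0.5102 -0.2803  0.0911]
wedge [ 0.4307 -0.283   0.0887]
```

View pics/s1c.png

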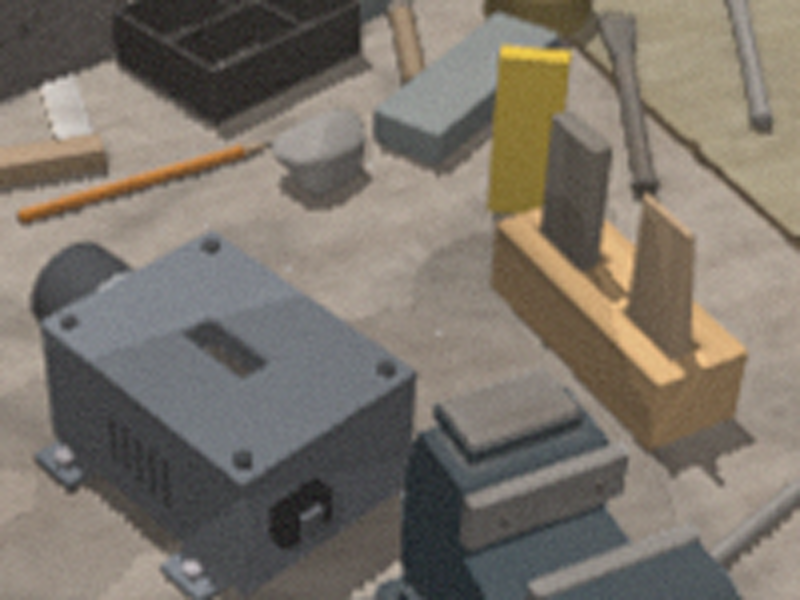

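The enlarged view shows the slot corners at about (185,330), (210,320), (268,358) and (243,376). The stone's top is at (553,120) to (611,150), and the wedge's top edge runs from (643,197) to (692,237). The yellow block stands just beyond the rack's far end.

Run:
```python
from h import *
a=np.load('pics/s1.npz')
def f(n,pts,z):
    P=np.array([pt(a,180+x/4,125+y/4,z) for x,y in pts]);print(n,P[:,:2].round(4).tolist(),'mean',P.mean(0).round(4))
f('slot',[(185,330),(210,320),(268,358),(243,376)],.075)
f('dtop',[(42,320),(210,235),(415,375),(245,487)],.075)
f('bolts',[(68,322),(210,244),(387,370),(242,460)],.075)
f('stone',[(553,120),(567,112),(611,150),(596,158)],.120)
f('wedge',[(643,197),(692,237)],.120)
f('racktop',[(497,222),(655,387),(747,353)],.045)
f('yellow base',[(490,212),],.0)
f('yellowtop',[(500,47),(570,50)],.11)
d=a
ys,xs=np.mgrid[125:275,290:380]
P=np.array([pt(a,u,v) for u,v in zip(xs.ravel(),ys.ravel())])
for lo,hi in((.114,.126),(.04,.05)):
  m=(abs(P[:,2]-(lo+hi)/2)<(hi-lo)/2)&(P[:,1]<-.2)&(P[:,0]>.35)&(P[:,0]<.65)
  Q=P[m];print(lo,len(Q),Q.min(0).round(3),Q.max(0).round(3), cv2.minAreaRect(Q[:,:2].astype(np.float32)))
```

```text
slot [[0.503, -0.0578], [0.5048, -0.0717], [0.4674, -0.0859], [0.4607, -0.07]] mean [ 0.484  -0.0714  0.075 ]
dtop [[0.5392, 0.0024], [0.5675, -0.0981], [0.4272, -0.1437], [0.394, -0.0418]] mean [ 0.482  -0.0703  0.075 ]
bolts [[0.5325, -0.0085], [0.5605, -0.0951], [0.4359, -0.1333], [0.4099, -0.0473]] mean [ 0.4847 -0.0711  0.075 ]
stone [[0.5287, -0.2768], [0.532, -0.2875], [0.4928, -0.2894], [0.4899, -0.2786]] mean [ 0.5109 -0.2831  0.12  ]
wedge [[0.4518, -0.2816], [0.4148, -0.2848]] mean [ 0.4333 -0.2832  0.12  ]
racktop [[0.5482, -0.2606], [0.3983, -0.2637], [0.3999, -0.3203]] mean [ 0.4488 -0.2815  0.045 ]
yellow base [[0.6089, -0.2945]] mean [ 0.6089 -0.2945  0.    ]
yellowtop [[0.6169, -0.2969], [0.5976, -0.3312]] mean [ 0.6073 -0.3141  0.11  ]
0.114 160 [ 0.415 -0.292  0.114] [ 0.534 -0.277  0.122] ((0.4747462868690491, -0.2854803800582886), (0.1183527261018753, 0.014420772902667522), 1.9749776124954224)
0.04 943 [ 0.398 -0.322  0.04 ] [ 0.609 -0.258  0.05 ] ((0.5038698315620422, -0.2892131805419922), (0.21109093725681305, 0.061857786029577255), 1.0146539211273193)
```

```bash
cat >> h.py <<'E'
from scipy.spatial.transform import Rotation as Rn
def cur():
    s=manip.get_state();q=s['ee_rot'];return s,Rn.from_quat([q[1],q[2],q[3],q[0]])
def goal(pos,yaw):  # tool x down, tool y heading yaw (deg); picks nearest half turn
    s,R=cur();out=[]
    for k in(yaw,yaw+180):
        c,n=np.cos(np.radians(k)),np.sin(np.radians(k));x=np.array([0,0,-1.]);y=np.array([c,n,0])
        T=Rn.from_matrix(np.c_[x,y,np.cross(x,y)]);out.append((R.inv()*T).as_rotvec())
    out.sort(key=np.linalg.norm)
    print('pos',s['position'].round(4),'dpos cm',(R.inv().apply(np.array(pos)-s['position'])*100).round(2),'dr',out[0].round(4),'alt',out[1].round(3),'q6',s['qpos'][5].round(3),'t',s['clock'],'F',s['contact_force'].round(2))
E
python3 - <<'E'
from h import *
s,R=cur();print(R.as_matrix().round(3))
goal([.511,-.284,.20],90+1.7); goal([.35,.1,.30],91.7)
for n in('s1','d1'):
  a=np.load('pics/%s.npz'%n)
  P=np.array([pt(a,u,v) for u in range(0,512,3) for v in range(0,384,3) if a['depth'][v,u]>0])
  for y in np.arange(-.3,.65,.1):
    print(n,round(y,2),[round(float(P[(abs(P[:,1]-y)<.05)&(abs(P[:,0]-x)<.05)][:,2].max(initial=-1)),2) for x in np.arange(.1,.75,.1)])
E
```

```text
[[-0.001  0.244  0.97 ]
 [-0.002  0.97  -0.244]
 [-1.    -0.002 -0.   ]]
pos [0.1403 0.5571 0.2305] dpos cm [  3.16 -72.5   56.5 ] dr [-0.2765 -0.0004  0.0016] alt [2.865e+00 2.000e-03 1.000e-03] q6 -0.121 t 0.1 F [0.39 0.58 0.54]
pos [0.1403 0.5571 0.2305] dpos cm [ -6.89 -39.22  31.5 ] dr [-0.2765 -0.0004  0.0016] alt [2.865e+00 2.000e-03 1.000e-03] q6 -0.121 t 0.1 F [0.39 0.58 0.54]
s1 -0.3 [-1.0, 0.0, 0.01, 0.12, 0.12, 0.11, 0.03]
s1 -0.2 [-0.0, 0.13, 0.13, 0.13, 0.0, 0.0, 0.04]
s1 -0.1 [0.19, 0.12, 0.13, 0.13, 0.08, 0.08, 0.02]
s1 0.0 [0.21, 0.0, 0.0, 0.08, 0.08, 0.08, 0.01]
s1 0.1 [-1.0, 0.0, 0.0, 0.17, 0.2, 0.0, 0.0]
s1 0.2 [-1.0, -1.0, 0.0, 0.2, 0.2, 0.2, 0.21]
s1 0.3 [-1.0, -1.0, 0.2, 0.2, 0.19, 0.2, -1.0]
s1 0.4 [-1.0, -1.0, -1.0, -1.0, -1.0, -1.0, -1.0]
s1 0.5 [-1.0, -1.0, -1.0, -1.0, -1.0, -1.0, -1.0]
s1 0.6 [-1.0, -1.0, -1.0, -1.0, -1.0, -1.0, -1.0]
d1 -0.3 [-1.0, -1.0, 0.01, 0.12, 0.12, 0.11, 0.03]
d1 -0.2 [0.0, 0.13, 0.13, 0.13, 0.0, 0.0, 0.04]
d1 -0.1 [0.19, 0.12, 0.13, 0.13, 0.08, 0.08, 0.02]
d1 0.0 [0.2, 0.0, 0.0, 0.08, 0.08, 0.07, 0.01]
d1 0.1 [0.02, 0.0, 0.0, 0.0, 0.2, -1.0, -1.0]
d1 0.2 [-1.0, 0.0, 0.0, 0.2, 0.2, 0.2, 0.21]
d1 0.3 [-1.0, -1.0, 0.2, 0.2, 0.19, 0.2, -1.0]
d1 0.4 [-1.0, -1.0, 0.19, 0.19, 0.14, 0.19, -1.0]
d1 0.5 [-1.0, -1.0, -1.0, -1.0, -1.0, -1.0, -1.0]
d1 0.6 [-1.0, -1.0, -1.0, -1.0, -1.0, -1.0, -1.0]
```

```bash
python3 -m creep '{"delta_pos": [[-5,0,0],[-9,-2,1.6],[-9,-6,4.8],[-9,-10,8],[-9,-14,11.2],[-9,-18,14.4],[-9,-22,17.6],[-9,-26,20.8],[-9,-30,24],[-9,-34,27.2]], "dr": [[0,0,0],[0,0,0],[-0.05,0,0],[-0.1,0,0],[-0.15,0,0],[-0.2,0,0],[-0.25,0,0],[-0.2765,0,0],[-0.2765,0,0],[-0.2765,0,0]]}' 1
python3 - <<'E'
from h import *
goal([.511,-.284,.20],91.7);goal([.511,-.284,.30],91.7)
E
```

```text
clock: 1.1
position: [0.3171, 0.1685, 0.3212]
ee_rot: [0.707, -0.011, 0.707, 0.011]
contact_force: [1.1, 0.4, -0.9]
width: 0.0852
pos [0.3171 0.1685 0.3212] dpos cm [ 12.11 -45.82  18.  ] dr [ 0.0008  0.0004 -0.0003] alt [-3.141e+00  0.000e+00  1.000e-03] q6 -1.307 t 1.1 F [ 1.11  0.42 -0.85]
pos [0.3171 0.1685 0.3212] dpos cm [  2.11 -45.82  18.  ] dr [ 0.0008  0.0004 -0.0003] alt [-3.141e+00  0.000e+00  1.000e-03] q6 -1.307 t 1.1 F [ 1.11  0.42 -0.85]
```

```bash
python3 -m creep '{"delta_pos": [[0,-4.5,1.8],[0,-9,3.6],[0,-13.5,5.4],[0,-18,7.2],[1,-22.5,9],[3,-27,10.8],[5,-31.5,12.6],[7,-36,14.4],[8,-41,16.2],[8,-45.8,18]], "dr": [[0,0,0],[0,0,0],[0,0,0],[0,0,0],[0,0,0],[0,0,0],[0,0,0],[0,0,0],[0,0,0],[0,0,0]]}' && python3 -m creep '{"delta_pos": [[0,0,0],[0,0,0]], "dr": [[0,0,0],[0,0,0]]}'
python3 - <<'E'
from h import *
a=grab('wrist','w1');goal([.511,-.284,.08],91.7)
P=np.array([np.r_[pt(a,u,v),u,v] for u in range(512) for v in range(384) if a['depth'][v,u]>0])
m=(P[:,2]>.112)&(P[:,2]<.128)&(P[:,0]>.47)&(P[:,0]<.56)&(abs(P[:,1]+.285)<.04);Q=P[m];print(len(Q),Q.mean(0),cv2.minAreaRect(Q[:,:2].astype(np.float32)))
E
```

```text
clock: 2.1
position: [0.5053, -0.2718, 0.2394]
ee_rot: [0.706, -0.009, 0.708, 0.011]
contact_force: [2.2, 1.4, -0.5]
width: 0.0856
clock: 2.3
position: [0.5057, -0.2714, 0.2404]
ee_rot: [0.706, -0.009, 0.708, 0.011]
contact_force: [-0.7, 0.3, -0.1]
width: 0.0854
pos [ 0.5054 -0.2703  0.241 ] dpos cm [16.09 -1.42  0.54] dr [-0.0006 -0.0016 -0.0019] alt [ 3.141e+00 -3.000e-03  3.000e-03] q6 -2.213 t 2.35 F [-0.44  0.4  -0.17]
615 [ 5.13657677e-01 -2.85285369e-01  1.20321505e-01  2.44692683e+02
  1.92956098e+02] ((0.5144720077514648, -0.2854660451412201), (0.03931158408522606, 0.013088149018585682), 2.384413003921509)
```

View pics/w1.png

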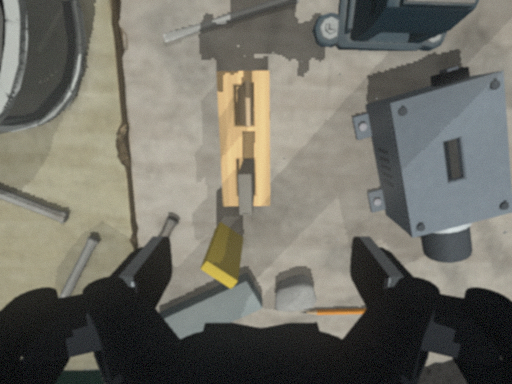

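The wrist view shows the grey stone's top at (245,192) and the wedge at (242,100). The slot is at (455,158), the dresser's motor is towards +x, and the yellow block is clear at (222,255). Stone top: 39 x 13 mm at (0.5145, -0.2855), as it must be. Next I'll check its lean and refine the slot.

Run:
```python
from h import *
a=np.load('pics/w1.npz')
V=[(u,v) for u in range(425,490) for v in range(105,215)]
P=np.array([pt(a,u,v) for u,v in V]); 
top=abs(P[:,2]-.075)<.006; print('topz',np.median(P[top][:,2]))
S=np.array([pt(a,u,v,.075) for u,v in V])
m=(P[:,2]<.066)&(abs(S[:,0]-.484)<.035)&(abs(S[:,1]+.071)<.03)
r=cv2.minAreaRect(S[m][:,:2].astype(np.float32));print('slot depth',m.sum(),r,'innerz',np.median(P[m][:,2]))
g=a['pixels'][105:215,425:490].mean(2).T.ravel();
m=(g<62)&(abs(S[:,0]-.484)<.03)&(abs(S[:,1]+.071)<.02);print('slot gray',m.sum(),cv2.minAreaRect(S[m][:,:2].astype(np.float32)), S[m].mean(0),np.percentile(g,[1,5,20,50]))
cv2.imwrite('pics/w1c.png',cv2.resize(a['pixels'][50:220,360:512],(536,600),interpolation=cv2.INTER_CUBIC))
for n in('s1','d1','w1'):
  b=np.load('pics/%s.npz'%n)
  P=np.array([pt(b,u,v) for u in range(150,400) for v in range(100,260) if b['depth'][v,u]>0])
  for nm,x0 in(('stone',.514),('wedge',.434)):
   for zz in (.055,.07,.085,.1,.112):
    Q=P[(abs(P[:,2]-zz)<.006)&(abs(P[:,0]-x0)<.014)&(abs(P[:,1]+.286)<.03)]
    if len(Q)>5: print(n,nm,zz,len(Q),'ymax',np.percentile(Q[:,1],[50,90]).round(4))
```

```text
topz 0.07602824613490125
slot depth 495 ((0.48376235365867615, -0.07283949106931686), (0.041253864765167236, 0.01308700442314148), 17.528472900390625) innerz 0.0017500325104344294
slot gray 129 ((0.48447898030281067, -0.07045964896678925), (0.041150499135255814, 0.014138318598270416), 17.86814308166504) [ 0.48551313 -0.07400246  0.075     ] [ 56.49666667  71.33333333 123.         135.33333333]
s1 stone 0.055 35 ymax [-0.2785 -0.2778]
s1 stone 0.07 36 ymax [-0.2784 -0.2774]
s1 stone 0.085 37 ymax [-0.2783 -0.2772]
s1 stone 0.1 44 ymax [-0.2784 -0.2771]
s1 stone 0.112 39 ymax [-0.2785 -0.2777]
s1 wedge 0.055 46 ymax [-0.2819 -0.2807]
s1 wedge 0.07 44 ymax [-0.2819 -0.281 ]
s1 wedge 0.085 44 ymax [-0.282 -0.281]
s1 wedge 0.1 47 ymax [-0.2818 -0.2804]
s1 wedge 0.112 46 ymax [-0.2818 -0.2808]
d1 stone 0.055 43 ymax [-0.28   -0.2785]
d1 stone 0.07 43 ymax [-0.28   -0.2777]
d1 stone 0.085 44 ymax [-0.28   -0.2786]
d1 stone 0.1 41 ymax [-0.2802 -0.2782]
d1 stone 0.112 47 ymax [-0.2799 -0.2789]
d1 wedge 0.055 45 ymax [-0.2831 -0.2818]
d1 wedge 0.07 49 ymax [-0.2831 -0.2813]
d1 wedge 0.085 49 ymax [-0.2832 -0.2815]
d1 wedge 0.1 50 ymax [-0.2836 -0.2816]
d1 wedge 0.112 51 ymax [-0.2833 -0.2815]
w1 stone 0.055 13 ymax [-0.2792 -0.279 ]
w1 stone 0.07 13 ymax [-0.2786 -0.2784]
w1 stone 0.1 16 ymax [-0.2792 -0.279 ]
w1 stone 0.112 17 ymax [-0.2787 -0.2785]
w1 wedge 0.055 12 ymax [-0.2957 -0.294 ]
w1 wedge 0.07 17 ymax [-0.2922 -0.2824]
w1 wedge 0.085 28 ymax [-0.2904 -0.2818]
w1 wedge 0.1 21 ymax [-0.2888 -0.2887]
w1 wedge 0.112 37 ymax [-0.2861 -0.2819]
```

View pics/w1c.png

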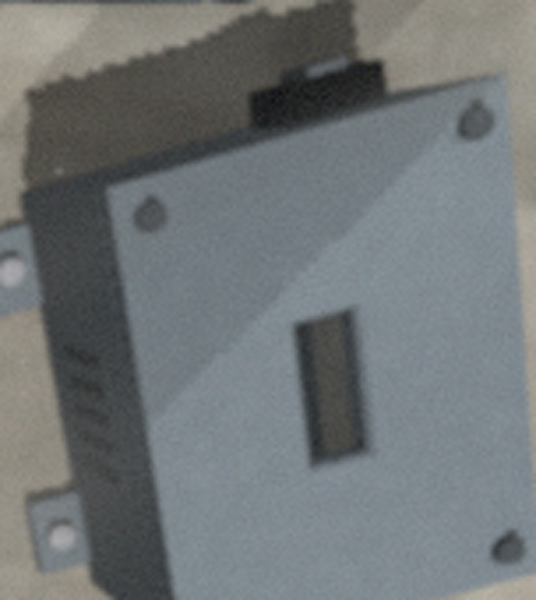

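```bash
python3 -m creep '{"delta_pos": [[2,-1,0.5],[5,-1.5,0.9],[8,-1.5,0.9],[8,-1.5,0.9],[8,-1.5,0.9],[8,-1.5,0.9]], "dr": [[0,0,0],[-0.012,0,0],[-0.012,0,0],[-0.012,0,0],[-0.012,0,0],[-0.012,0,0]]}'
python3 - <<'E'
from h import *
goal([.5145,-.2855,.08],92.4)
E
```

```text
clock: 2.95
position: [0.5164, -0.2853, 0.164]
ee_rot: [0.708, -0.016, 0.706, 0.014]
contact_force: [-0.2, 0.1, 0.5]
width: 0.0852
pos [ 0.5164 -0.2853  0.164 ] dpos cm [ 8.4   0.   -0.21] dr [0.0008 0.0029 0.002 ] alt [-3.141e+00 -3.000e-03  5.000e-03] q6 -2.236 t 2.95 F [-0.22  0.09  0.54]
```

```bash
python3 -m creep '{"delta_pos": [[3,0,-0.2],[6,0,-0.2],[8.4,0,-0.2],[8.4,0,-0.2],[8.4,0,-0.2]], "dr": [[0,0,0],[0,0,0],[0,0,0],[0,0,0],[0,0,0]]}' && python3 -m creep '{"delta_pos": [[0,0,0],[0,0,0],[0,0,0],[0,0,0],[0,0,0],[0,0,0],[0,0,0],[0,0,0]], "dr": [[0,0,0],[0,0,0],[0,0,0],[0,0,0],[0,0,0],[0,0,0],[0,0,0],[0,0,0]]}' -1 60
python3 - <<'E'
from h import *
goal([.5145,-.2855,.08],92.4)
E
```

```text
clock: 3.45
position: [0.5144, -0.286, 0.0793]
ee_rot: [0.708, -0.015, 0.706, 0.014]
contact_force: [0.2, -0.1, -0.1]
width: 0.0854
clock: 4.25
position: [0.5137, -0.2857, 0.0781]
ee_rot: [0.707, -0.015, 0.707, 0.015]
contact_force: [-0.2, 0.2, 3.7]
width: 0.0123
pos [ 0.5137 -0.2857  0.0781] dpos cm [-0.19  0.01  0.08] dr [-0.0002  0.0006  0.0003] alt [ 3.141e+00  1.000e-03 -1.000e-03] q6 -2.238 t 4.25 F [-0.23  0.2   3.74]
```

```bash
python3 -m creep '{"delta_pos": [[-1.5,0,0],[-3.5,0,0],[-6,0,0],[-9,0,0],[-12,0,0],[-13,0,0],[-13,0,0],[-13,0,0]], "dr": [[0,0,0],[0,0,0],[0,0,0],[0,0,0],[0,0,0],[0,0,0],[0,0,0],[0,0,0]]}'
python3 - <<'E'
from h import *
goal([.4838,-.0720,.21],90+17.4)
a=np.load('pics/w1.npz')
C=np.array([pt(a,360+x/3.527,50+y/3.527,.075) for x,y in [(295,323),(353,308),(369,452),(312,466)]]);print(C.round(4),C.mean(0))
E
```

```text
clock: 5.05
position: [0.5126, -0.2849, 0.206]
ee_rot: [0.706, -0.014, 0.708, 0.015]
contact_force: [-0.4, 0.4, -2.4]
width: 0.0121
pos [ 0.5126 -0.2849  0.206 ] dpos cm [-0.36 21.39 -1.99] dr [-0.262  -0.0021 -0.0023] alt [ 2.88  -0.003  0.003] q6 -2.238 t 5.05 F [-0.45  0.45 -2.44]
[[ 0.4661 -0.0841  0.075 ]
 [ 0.4613 -0.068   0.075 ]
 [ 0.5037 -0.0545  0.075 ]
 [ 0.5085 -0.0709  0.075 ]] [ 0.48491117 -0.06936911  0.075     ]
```

```bash
python3 -m creep '{"delta_pos": [[0,3,-0.3],[0,7,-0.7],[0,11,-1],[0,15,-1.4],[0,18.5,-1.7],[0,21,-1.9],[2,21.5,-1.9],[4,21.5,-1.9],[4,21.5,-1.9],[4,21.5,-1.9]], "dr": [[-0.04,0,0],[-0.1,0,0],[-0.15,0,0],[-0.2,0,0],[-0.25,0,0],[-0.262,0,0],[-0.262,0,0],[-0.262,0,0],[-0.262,0,0],[-0.262,0,0]]}'
python3 - <<'E'
from h import *
goal([.4845,-.0710,.165],90+17.4)
a=grab('scene','s2');b=grab('side','d2')
print(manip.get_state()['position'])
A=cv2.resize(a['pixels'][130:260,180:300],(0,0),fx=4.6,fy=4.6,interpolation=2)
B=cv2.resize(b['pixels'][130:260,195:305],(0,0),fx=4.6,fy=4.6,interpolation=2)
cv2.imwrite('pics/ab2.png',A[:, :400] if 0 else cv2.resize(np.hstack([A,B]),(800,int(800*A.shape[0]/(A.shape[1]+B.shape[1])))))
C=np.hstack([A,B]);print(C.shape)
E
```

```text
clock: 6.05
position: [0.4846, -0.0713, 0.1665]
ee_rot: [0.698, -0.106, 0.7, 0.107]
contact_force: [-0.4, 0.2, -1.7]
width: 0.0124
pos [ 0.4846 -0.0713  0.1665] dpos cm [0.15 0.03 0.  ] dr [-0.     -0.0028 -0.0019] alt [ 3.142e+00 -3.000e-03  4.000e-03] q6 -2.163 t 6.05 F [-0.43  0.24 -1.72]
[ 0.48591758 -0.07182584  0.16795713]
(598, 1058, 3)
```

View pics/ab2.png

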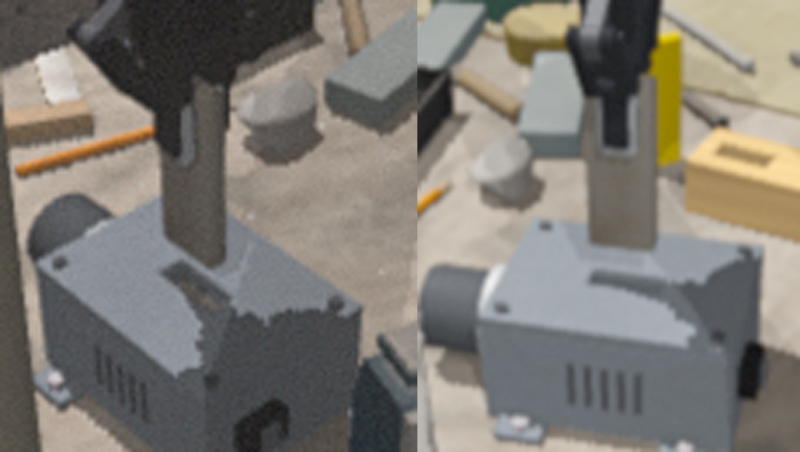

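Left (scene) shows the stone hanging upright over the slot, with its foot edge from (163,240) to (222,266). Right (side) shows the foot edge from (588,243) to (657,249). I'll measure the stone's position in the slot's frame from the depth.

Run:
```python
from h import *
y=np.radians(17.4);ux=np.array([np.cos(y),np.sin(y)]);uy=np.array([-ux[1],ux[0]])
c0=np.array([.4845,-.0710])
for n,u0,u1,v0,v1 in(('s2',215,255,150,215),('d2',235,270,150,205)):
  a=np.load('pics/%s.npz'%n)
  V=[(u,v) for u in range(u0,u1) for v in range(v0,v1)]
  P=np.array([pt(a,u,v) for u,v in V]);L=np.c_[(P[:,:2]-c0)@ux,(P[:,:2]-c0)@uy,P[:,2]]
  k=(abs(L[:,0])<.04)&(abs(L[:,1])<.03)&(L[:,2]>.08)&(L[:,2]<.175);print(n,k.sum(),'foot z',np.percentile(L[k][:,2],1))
  for lo,hi in((.1,.11),(.11,.12),(.12,.13),(.13,.14)):
    q=L[k&(L[:,2]>lo)&(L[:,2]<hi)];print(lo,len(q),'x',q[:,0].min().round(4),q[:,0].max().round(4),'y face',np.median(q[:,1]).round(4),'ymin',q[:,1].min().round(4))
  q=L[k&(L[:,2]>.1)&(L[:,2]<.14)&(abs(L[:,0])<.016)];c=np.c_[q[:,0],q[:,2],np.ones(len(q))];w=np.linalg.lstsq(c,q[:,1],rcond=None)[0];print('face slope dx,dz',w)
  # slot & box as seen by this camera at z=.075, and stone foot edges by hand
  s=3.478
  if n=='s2': H=[pt(a,180+X/s,130+Y/s,.098) for X,Y in[(163,240),(213,267),(225,261)]]
  else: H=[pt(a,195+(X-417)/s,130+Y/s,.098) for X,Y in[(588,243),(657,249)]]
  print('foot pts',[(np.r_[(h[:2]-c0)@ux,(h[:2]-c0)@uy]*1e3).round(1).tolist() for h in H])
# slot pts from s1 and w1 in the frame; boltholes/top
  if n=='s2':
    b=np.load('pics/s1.npz');H=[pt(b,180+X/4,125+Y/4,.075) for X,Y in[(185,330),(210,320),(268,358),(243,376)]]
    print('slot s1',[(np.r_[(h[:2]-c0)@ux,(h[:2]-c0)@uy]*1e3).round(1).tolist() for h in H])
```

```text
s2 558 foot z 0.0999174502057775
0.1 68 x -0.0194 0.0196 y face 0.0062 ymin -0.0041
0.11 81 x -0.0202 0.0214 y face 0.0063 ymin -0.0048
0.12 76 x -0.0192 0.0208 y face 0.0064 ymin -0.0054
0.13 82 x -0.0195 0.0197 y face 0.0064 ymin -0.0056
face slope dx,dz [0.00395617 0.00194703 0.00642083]
foot pts [[18.7, 6.8], [-16.9, 1.6], [-17.5, -6.5]]
slot s1 [[21.6, 7.0], [19.2, -6.7], [-20.8, -9.1], [-22.4, 8.1]]
d2 606 foot z 0.10235415688171363
0.1 66 x -0.0192 0.0204 y face 0.0046 ymin -0.0006
0.11 81 x -0.0193 0.0203 y face 0.0049 ymin -0.0005
0.12 85 x -0.0192 0.0197 y face 0.0049 ymin -0.001
0.13 87 x -0.0193 0.0192 y face 0.0051 ymin -0.0018
face slope dx,dz [0.00141383 0.01121528 0.00360102]
foot pts [[20.9, 0.6], [-20.5, -2.2]]
```

```bash
python3 - <<'E'
from h import *
y=np.radians(17.4);ux=np.array([np.cos(y),np.sin(y)]);uy=np.array([-ux[1],ux[0]]);c0=np.array([.4845,-.0710])
for n in('s1','d1','w1'):
  a=np.load('pics/%s.npz'%n)
  V=[(u,v) for u in range(150,512) for v in range(60,290) if a['depth'][v,u]>0]
  P=np.array([pt(a,u,v) for u,v in V]);L=np.c_[(P[:,:2]-c0)@ux,(P[:,:2]-c0)@uy]
  k=(abs(P[:,2]-.075)<.004)&(abs(L[:,0])<.09)&(abs(L[:,1])<.07);q=L[k]
  xm=[(np.percentile(q[abs(q[:,1]-t)<.004][:,0],[0,100])).mean() for t in np.arange(-.04,.041,.01)]
  ym=[(np.percentile(q[abs(q[:,0]-t)<.004][:,1],[0,100])).mean() for t in np.arange(-.06,.061,.01)]
  print(n,k.sum(),'cx',np.median(xm),'cy',np.median(ym),cv2.minAreaRect(q.astype(np.float32)))
E
python3 -m creep '{"delta_pos": [[1,0,0],[1.8,0,0],[1.8,0,0],[1.8,0,0]], "dr": [[0,0,0],[0,0,0],[0,0,0],[0,0,0]]}'
```

```text
s1 2990 cx -0.00013196444637436633 cy 0.0015356803076247844 ((0.00035841017961502075, 0.0010127909481525421), (0.15287509560585022, 0.1126306802034378), 0.32335081696510315)
d1 2284 cx -0.0012743306153491715 cy 0.0010328215133977685 ((-0.0010075271129608154, 0.0010361894965171814), (0.11478579044342041, 0.1503686010837555), 89.96807861328125)
w1 14817 cx 0.00018623662199960395 cy 0.00041351826332689315 ((0.00032458454370498657, 0.00046064332127571106), (0.11207131296396255, 0.15122263133525848), 89.67952728271484)
clock: 6.55
position: [0.4853, -0.0715, 0.1494]
ee_rot: [0.699, -0.107, 0.699, 0.107]
contact_force: [0.0, -0.2, -1.8]
width: 0.012
```

```bash
python3 -m creep '{"delta_pos": [[0,0.15,-0.07],[0.2,0.15,-0.07],[0.4,0.15,-0.07],[0.6,0.15,-0.07],[0.7,0.15,-0.07],[0.8,0.15,-0.07],[0.9,0.15,-0.07],[0.9,0.15,-0.07]], "dr": [[0,0,0],[0,0,0],[0,0,0],[0,0,0],[0,0,0],[0,0,0],[0,0,0],[0,0,0]]}'
python3 - <<'E'
from h import *
s=manip.get_state();print(s['moment'],s['contact_force'])
E
```

```text
clock: 7.35
position: [0.4843, -0.0703, 0.1406]
ee_rot: [0.699, -0.107, 0.699, 0.107]
contact_force: [-0.3, -0.2, -1.3]
width: 0.0125
[-0.07775515 -0.02769489  0.02552719] [-0.34278876 -0.15894666 -1.2759098 ]
```

```bash
python3 -m creep '{"delta_pos": [[0.15,0,0],[0.3,0,0],[0.45,0,0],[0.6,0,0],[0.8,0,0],[1.0,0,0],[1.2,0,0],[1.2,0,0]], "dr": [[0,0,0],[0,0,0],[0,0,0],[0,0,0],[0,0,0],[0,0,0],[0,0,0],[0,0,0]]}'
python3 - <<'E'
from h import *
s=manip.get_state();print(s['moment'],s['contact_force'])
E
```

```text
clock: 8.15
position: [0.4841, -0.0702, 0.1284]
ee_rot: [0.699, -0.107, 0.699, 0.107]
contact_force: [0.3, -0.4, -2.3]
width: 0.012
[-0.00683196  0.02143412 -0.01158224] [ 0.26311132 -0.3741161  -2.27622308]
```

The stone is in the slot with no contact. Next I'll go down to just above the highest possible pad position.

```bash
python3 -m creep '{"delta_pos": [[0.3,0,0],[0.6,0,0],[0.9,0,0],[1.2,0,0],[1.5,0,0],[1.8,0,0],[2.1,0,0],[2.1,0,0],[2.1,0,0]], "dr": [[0,0,0],[0,0,0],[0,0,0],[0,0,0],[0,0,0],[0,0,0],[0,0,0],[0,0,0],[0,0,0]]}'
python3 - <<'E'
from h import *
s=manip.get_state();print(s['moment'],s['contact_force'],s['position'])
E
```

```text
clock: 9.05
position: [0.4844, -0.0703, 0.1077]
ee_rot: [0.699, -0.107, 0.699, 0.107]
contact_force: [-0.3, 0.0, -1.8]
width: 0.0126
[-0.02097846 -0.01773244 -0.02354037] [-0.34169142  0.04813387 -1.76659521] [ 0.48441308 -0.07026289  0.10768286]
```

```bash
for i in 1; do python3 -m creep '{"delta_pos": [[0.1,0,0],[0.2,0,0],[0.3,0,0],[0.3,0,0],[0.3,0,0]], "dr": [[0,0,0],[0,0,0],[0,0,0],[0,0,0],[0,0,0]]}'; done; python3 -c "
from h import *
import numpy as np
s=manip.get_state();print(s['moment'],s['contact_force'],s['position'])"
```

```text
clock: 9.55
position: [0.4844, -0.0703, 0.1047]
ee_rot: [0.699, -0.107, 0.699, 0.107]
contact_force: [0.6, -0.6, -1.6]
width: 0.0122
[-0.00595177  0.05456497  0.00477357] [ 0.62944719 -0.56975028 -1.64447324] [ 0.48439142 -0.07025427  0.10474696]
```

```bash
python3 -m creep '{"delta_pos": [[0.1,0,0],[0.2,0,0],[0.2,0,0],[0.2,0,0]], "dr": [[0,0,0],[0,0,0],[0,0,0],[0,0,0]]}' | sed -n '2p;4p'; python3 -m creep '{"delta_pos": [[0.1,0,0],[0.2,0,0],[0.2,0,0],[0.2,0,0]], "dr": [[0,0,0],[0,0,0],[0,0,0],[0,0,0]]}'
```

```text
position: [0.4844, -0.0703, 0.1027]
contact_force: [-0.8, -0.2, -1.6]
clock: 10.35
position: [0.4844, -0.0702, 0.1007]
ee_rot: [0.699, -0.107, 0.699, 0.107]
contact_force: [0.8, -0.0, -1.6]
width: 0.0122
```

```bash
python3 -m creep '{"delta_pos": [[0.1,0,0],[0.2,0,0],[0.2,0,0],[0.2,0,0]], "dr": [[0,0,0],[0,0,0],[0,0,0],[0,0,0]]}' | sed -n '2p;4p'; python3 -m creep '{"delta_pos": [[0.1,0,0],[0.2,0,0],[0.2,0,0],[0.2,0,0]], "dr": [[0,0,0],[0,0,0],[0,0,0],[0,0,0]]}'
```

```text
position: [0.4844, -0.0703, 0.0987]
contact_force: [-0.3, 0.3, -2.3]
clock: 11.15
position: [0.4844, -0.0702, 0.0967]
ee_rot: [0.699, -0.107, 0.699, 0.107]
contact_force: [0.5, -0.9, -2.0]
width: 0.0124
```

```bash
python3 -m creep '{"delta_pos": [[0.1,0,0],[0.2,0,0],[0.2,0,0],[0.2,0,0]], "dr": [[0,0,0],[0,0,0],[0,0,0],[0,0,0]]}' | sed -n '2p;4p'; python3 -m creep '{"delta_pos": [[0.1,0,0],[0.2,0,0],[0.2,0,0],[0.2,0,0]], "dr": [[0,0,0],[0,0,0],[0,0,0],[0,0,0]]}'
```

```text
position: [0.4843, -0.0702, 0.0947]
contact_force: [-0.2, 0.1, -1.8]
clock: 11.95
position: [0.4843, -0.0703, 0.0927]
ee_rot: [0.699, -0.107, 0.699, 0.107]
contact_force: [-0.4, -0.5, -1.8]
width: 0.0123
```

```bash
python3 -m creep '{"delta_pos": [[0.1,0,0],[0.2,0,0],[0.2,0,0],[0.2,0,0]], "dr": [[0,0,0],[0,0,0],[0,0,0],[0,0,0]]}' | sed -n '2p;4p'; python3 -m creep '{"delta_pos": [[0.1,0,0],[0.2,0,0],[0.2,0,0],[0.2,0,0]], "dr": [[0,0,0],[0,0,0],[0,0,0],[0,0,0]]}'
```

```text
position: [0.4846, -0.0703, 0.0911]
contact_force: [0.4, -0.2, 2.0]
clock: 12.75
position: [0.4846, -0.0703, 0.0889]
ee_rot: [0.699, -0.107, 0.699, 0.107]
contact_force: [-0.4, 0.6, 4.1]
width: 0.0122
```

Contact is at a TCP height of about 0.0921 (4 N and 6 N net, on the spring line). About 2.8 mm more to go.

```bash
python3 -m creep '{"delta_pos": [[0.1,0,0],[0.2,0,0],[0.28,0,0],[0.28,0,0],[0.28,0,0],[0.28,0,0]], "dr": [[0,0,0],[0,0,0],[0,0,0],[0,0,0],[0,0,0],[0,0,0]]}'; for i in 1 2 3 4 5 6; do python3 -m creep '{"delta_pos": [[0,0,0]], "dr": [[0,0,0]]}' | sed -n '2p;4p'; done
python3 - <<'E'
from h import *
a=grab('scene','s3');b=grab('side','d3')
A=cv2.resize(a['pixels'][120:270,180:370],(400,316),interpolation=2);B=cv2.resize(b['pixels'][120:270,180:370],(400,316),interpolation=2)
cv2.imwrite('pics/ab3.png',np.hstack([A,B]))
P=np.array([pt(a,u,v) for u in range(290,380) for v in range(125,275) if a['depth'][v,u]>0]);m=(P[:,2]>.114)&(P[:,2]<.126)&(abs(P[:,0]-.43)<.04)&(abs(P[:,1]+.285)<.03)
print('wedge top',m.sum(),P[m].mean(0))
E
```

```text
clock: 13.35
position: [0.4846, -0.0703, 0.0863]
ee_rot: [0.699, -0.107, 0.699, 0.107]
contact_force: [-1.2, 0.4, 6.6]
width: 0.0121
position: [0.4846, -0.0703, 0.0863]
contact_force: [-0.6, 0.1, 6.3]
position: [0.4846, -0.0703, 0.0863]
contact_force: [-1.6, 0.5, 7.0]
position: [0.4846, -0.0703, 0.0863]
contact_force: [-1.5, -0.4, 5.9]
position: [0.4846, -0.0703, 0.0863]
contact_force: [-1.2, 1.0, 6.8]
position: [0.4846, -0.0703, 0.0863]
contact_force: [-1.7, 0.6, 5.7]
position: [0.4846, -0.0703, 0.0862]
contact_force: [-1.3, 0.7, 6.8]
wedge top 56 [ 0.43334284 -0.28258486  0.11820992]
```

View pics/ab3.png

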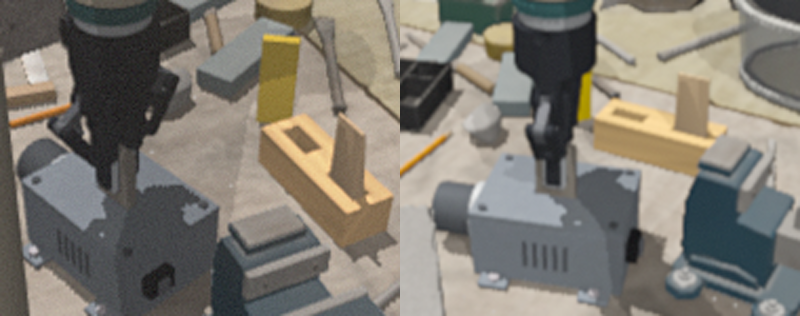

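The picture shows the stone upright in the slot at (125,180) on the left and (555,170) on the right, still held. The wedge stands in the rack at (348,155) and the yellow block is untouched. Net force is about 8.3 N, which is about 5.9 mm of travel, and the TCP travel from contact agrees.

```bash
python3 -c "
from rig import manip
manip.sign_off();s=manip.get_state();print(s['clock'],s['position'],s['contact_force'])"
```

```text
the job is handed in; nothing more can be done
the job is handed in; nothing more can be done
```

I lifted the grey stone from the rack, passed it through the slot and pressed the pad down about 5.9 mm. I handed it in at about 13.5–14 s on the robot's clock, with the gripper still holding the stone upright.

**Pad travel:** two checks agree. The net force was about 8.3 N, where 8.4 N means 6 mm, and the tool had moved about 5.8 mm past first contact.

**Other checks:** the passage through the slot showed no contact. The last picture shows the wedge standing in the rack and the yellow look-alike where it was.

**Disagreements:** the cameras differed by 1–2 mm on where the slot is; I compromised between them and the stone fitted. The gripper read about 12.3 mm on the 13 mm stone. A final state reading after the hand-in was refused, so nothing was checked after that.

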